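# Seat the trimming chuck on the wheel's driving dogs and put the pot on it

### The arm

A 7-joint arm with a two-finger parallel gripper is mounted at the origin on a cart in front of the work surface, level with it; the furniture and walls round the work are solid. World frame = base frame: x ahead of the robot, y to its left, z up, the work surface at z = 0. Lengths are in mm, angles in rad, forces in N, time in s.
With the tool pointing down it reaches from about 350 to 900 mm from the base axis. Payload 19.9 kg.
Tool frame: the origin (TCP) lies at the very end of the fingers, on their centre line; the grasp point (between the pads) lies 19 mm behind it; z points along the fingers, y is the line along which they close (so a half turn about z gives the same grasp; the last joint's range is limited). The gripper opens to 85 mm and grips with 20 to 120 N. Pads are 22 mm wide; open, the fingers measure 114 mm over their backs; the gripper's body (76 mm by 85 mm) begins 54 mm behind the grasp point. The pads swing forward as they close: fully open they stand 13 mm farther back than shut.
Start: joints at [-1.353, 0.417, -0.01, 1.614, 0.005, 1.111, -0.053], TCP at [160.545, 604.009, 231.26] pointing down, gripper open.
Joint ranges: [-2.81, 2.81], [-0.39, 2.02], [-1.27, 1.25], [0.06, 2.57], [-1.19, 4.33], [0.19, 2], [-2.82, 2.82]. Speed limits (rad/s): [1.89, 1.89, 2.39, 2.39, 3.01, 3.01, 3.01].

### API

Orientations are given as a unit quaternion [w, x, y, z].
In Python, from plant import robot, hand, monitor, viewer gives the robot as it stands. Calls block until the motion is done:
- robot.movep(position, orientation): joint-space move of the TCP to a pose.
- robot.move_linear(position, max_speed=150, rot=None, stop_force=None): straight line of the TCP; rot=None keeps the orientation; max_speed is the mean speed in mm/s. With stop_force (N) it stops when the force on the tool has changed by that much, and returns True; else False.
- robot.goto_joints(angles): joint-space move.
- hand.gripper_to(opening, f_grip=None): finger opening in mm; f_grip is the grip in N (None keeps the last); returns when the fingers have stopped.
- robot.sleep(seconds).
- robot.ik(position, orientation): joint angles nearest the present ones, or None.
- monitor.sense(): the state.
- viewer.capture(name): name is "side" or "top" or "wrist"; returns the picture (420x560x3 uint8, red, green, blue); there is no depth.
- viewer.camera_params(name): a dict with "vfov" (degrees; the focal length in pixels is half the picture's height over the tangent of half this angle, whatever the lens; pixels are square), "cx", "cy" (the principal point, pixels), "D" ([k1, k2, p1, p2, k3] as OpenCV has them; the pictures are not rectified), "eye" and "rotation" of the camera in the world. Camera axes: x right, y up, looking along -z (the intrinsics and any distortion apply to the point x, -y, -z); pixel columns grow to the right and rows downward; lengths in mm; the calibration is good to about 2 mm. A picture is of the moment at which its call begins: read the wrist's pose just before it. camera_params takes no time and is no camera call; for the wrist camera it gives the pose at the moment of the call.
A pose or a line that the arm cannot do raises robot.Unreachable and nothing moves.
- robot.finish_job(): hands the job in; it is judged then, once.
The state is a dict: "t": time; "joint_positions": joint angles; "joint_vel": joint speeds; "joint_torque": joint torques, N m; "tool_pos": TCP position; "orientation": TCP orientation; "force": force on the tool from outside, world axes, zero at the start; "torque": the same for the moment, N m; "grip_width": finger opening in mm; "grip_force": force on a finger pad.
Only numpy, scipy, OpenCV 4.12 (cv2) and the standard library are available. Lean on these libraries where they do the work, as an engineer would, in place of code of your own. Each camera call takes 0.05 s, during which the arm holds its last target. There are 200 camera calls.

### The job

Get the little wheel ready for turning a pot's foot. Put the white trimming chuck over the spindle in the middle of the wheel head and, pressing it only lightly, turn it until its foot drops over the three driving dogs and stands fully home on the head. Then gently set the small fluted pot, upside down as it stands now, on the chuck's rubber pad so that it sits flat over the rubber nose; leave the other things on the table where they are.

Things in the scene. Friction and masses are not known exactly. Their poses are not given: they have to be found in the camera images.
- wheel: Compact electric turning wheel, fixed to the table: grey housing 190 x 190 mm, round white splash pan (222 mm across, rim 80 mm up), aluminium wheel head 160 mm across. Origin on the wheel's axis at table height, z up, -x to the front panel with knob and switch. It may stand a little turned. Its yaw does NOT tell how the wheel head stands round the axis.
- wheel_face (a point): Centre of the wheel head's flat upper face, 86 mm above the table when unloaded, z up (does not turn with the head). Round it on the head stand three dark steel dogs 120 degrees apart, each 9 mm wide (7 at the top), 8 mm high, reaching from 17 to 37 mm out. The head with its dogs may stand at any angle, reported nowhere (a camera sees the dogs until the chuck covers them).
- spindle_tip (a point): Top centre of the steel spindle in the middle of the wheel head: 22 mm thick, 22 mm high, last 6 mm tapering to 14 mm. The head rides on a cushioned bearing that gives 1 mm per 3 N, up to 6 mm. The motor, off, drags on it with 0.3 N m: a chuck pressed with 4 to 9 N slides round over the dogs while the head stands still; pressed much harder, or once the dogs are caught, it takes the head along.
- chuck: White trimming chuck, 0.3 to 0.6 kg, upright and loose on the table at any yaw; origin at the centre of its underside, z up. Aluminium foot 84 mm across, 14 mm high. In its underside a blind bore 24.6 mm wide, 28 mm deep (1.3 mm play round the spindle) and three radial slots 13 mm wide, 9 mm deep at 0, 120 and 240 degrees from its x axis, open to the bore and to the foot's rim.
- chuck_grip (a point): Point on the chuck's axis 43 mm above its underside, where to grip: the white body is round, 62 mm across from 26 to 58 mm up. Riding on the dogs the underside is 8 mm above the wheel head's face; when slots meet dogs (2 mm play either side, about 3 degrees either way; any of the three positions will do) it can sink to the face. Never press it on the wheel with more than about 30 N.
- chuck_pad (a point): Centre of the top of the chuck's black rubber pad, 62 mm across, 61.5 mm above the chuck's underside; z along the chuck's axis. A rubber nose 27 mm across and 14 mm high, tapered at the top, stands up from it to centre the pot.
- pot: Small cream fluted pot, unfired and brittle, 0.07 to 0.14 kg, 57 mm across its rim, 51 mm across its foot, 44 mm high, loose, upside down on its rim. Origin at the centre of its foot, now on top; its z axis points down. Hollow, mouth about 44 mm across inside, narrowing inward. Grip it round the wall from above near half height. Two more such pots farther back on the right are not to be used.
- pot_rim (a point): Centre of the pot's rim plane, 44 mm from the foot; while it stands upside down this is its lowest point, at table height at the start.
- loop_tool: Loop trimming tool with a wooden handle, 192 mm long, 13 mm thick, lying loose on the table to the left of the wheel and behind; not to be disturbed. Origin under its middle, handle along y.
- lump: Small brown lump of clay, 52 x 65 x 46 mm, loose on the table to the right of the wheel; not to be disturbed. Origin under its centre.
Mind the look-alikes: they are no part of the job. What is shaped like the pot but pink or red is not meant.

How it is judged (in metres and radians):
On the way, in this order (a step that is already met when the one before it is completed fails the run):
1. the chuck stands fully home on the wheel head, its slots over the dogs (z of chuck in the frame of wheel_face below 0.003 m and horizontal distance between chuck and wheel_face below 0.004 m and angle between chuck's own z axis and vertical below 0.05 rad), for 0.2 s.
2. the pot stands upside down on the chuck's pad, over the nose (horizontal distance between pot_rim and chuck_pad below 0.009 m and z of pot_rim in the frame of chuck_pad below 0.004 m and contact force between pot and chuck above 0.1 N), for 0.2 s.
At the end, for the whole second after the job is handed in: Chuck underside within 3 mm of the wheel head's face (slots over the dogs), within 4 mm of the wheel's axis, upright to 0.05 rad; pot upside down, rim within 4 mm of the chuck's pad, within 9 mm of its axis, flat to 0.08 rad; both released and at rest; nothing else disturbed (all of step 1 and z of chuck in the frame of wheel_face above -0.003 m and horizontal distance between pot_rim and chuck_pad below 0.009 m and z of pot_rim in the frame of chuck_pad between -0.003 and 0.004 m and angle between the z axis of pot and the z axis of chuck, either way round below 0.08 rad and z of pot in the frame of chuck_pad above 0.03 m and linear speed of each of pot, chuck below 0.02 m/s); the robot touches nothing.
It fails at once if the chuck is forced against the wheel (more than 30 N) (contact force between chuck and wheel above 30 N).
It fails at once if the brittle pot is knocked or pressed down hard on the chuck (more than 25 N) (contact force between pot and chuck above 25 N).
It fails at once if the loop tool or the lump of clay is disturbed (moved more than 30 mm) (distance of any of loop_tool, lump from where it was at the start of the episode above 0.03 m).
It also fails if it takes over 72 s, if anything falls off the work surface, if the arm or the gripper's body presses on something with over 40 N, if the wrist force passes 120 N, or if a joint passes its speed limit or range.

## Working session

There is one attempt and no reset: what is moved stays moved. The work goes in short steps, each a Python script; the robot and the scene stay as the last script left them, time stands still between calls to the robot, and variables do not carry over. Pictures are saved under pics/ and viewed, at most 10 in all, crops included, and the job is handed in when it is done.

```bash
mkdir -p pics
cat > h.py <<'E'
import numpy as np, cv2
from plant import robot, hand, monitor, viewer
def save(n,f,crop=None,k=1):
    im=viewer.capture(n)
    cv2.imwrite(f'pics/{f}_raw.png',im[:,:,::-1])
    if crop: im=im[crop[1]:crop[3],crop[0]:crop[2]]
    cv2.imwrite(f'pics/{f}.png',cv2.resize(im[:,:,::-1],None,fx=k,fy=k,interpolation=cv2.INTER_CUBIC))
    return im
def K(p):
    f=210/np.tan(np.radians(p['vfov'])/2); return np.array([[f,0,p['cx']],[0,f,p['cy']],[0,0,1.]])
def ray(p,uv):
    q=cv2.undistortPoints(np.array([[uv]],float),K(p),np.array(p['D'],float))[0,0]
    return np.array(p['rotation']).reshape(3,3)@np.array([q[0],-q[1],-1])
def at_z(p,uv,z):
    d=ray(p,uv); e=np.array(p['eye']); return e+d*(z-e[2])/d[2]
def proj(p,X):
    c=(np.atleast_2d(X)-np.array(p['eye']))@np.array(p['rotation']).reshape(3,3)
    return cv2.projectPoints(c*[1,-1,-1],np.zeros(3),np.zeros(3),K(p),np.array(p['D'],float))[0][:,0]
E
python3 - <<'E'
from h import *
a=viewer.capture('top');b=viewer.capture('side')
for n,i in(('top',a),('side',b)):
    cv2.imwrite(f'pics/{n}0.png',i[:,:,::-1]); print(n,viewer.camera_params(n))
print(viewer.camera_params('wrist'));s=monitor.sense();print(s)
E
```

```text
top {'vfov': 45.1498967760086, 'cx': 271.3590184535231, 'cy': 209.7155339178528, 'D': array([-0.13309298,  0.        ,  0.        ,  0.        ,  0.        ]), 'eye': array([ 405.12688859,  -22.80712672, 1353.72464491]), 'rotation': array([-0.7015623 , -0.02588938,  0.03672934,  0.71118987])}
side {'vfov': 45.883235462494696, 'cx': 281.7792211581631, 'cy': 206.15311812146703, 'D': array([0.04945918, 0.        , 0.        , 0.        , 0.        ]), 'eye': array([  -24.21851656, -1041.81367773,   772.80153718]), 'rotation': array([ 0.84086315,  0.48435154, -0.10968281, -0.21522647])}
{'vfov': 67.67099998241093, 'cx': 280.9207818213203, 'cy': 205.40407296915592, 'D': array([-0.04737863,  0.        ,  0.        ,  0.        ,  0.        ]), 'eye': array([ 97.62445523, 620.37099959, 373.00016599]), 'rotation': array([ 0.78612447, -0.10454123, -0.07900195,  0.60401833])}
{'t': 0.1, 'joint_positions': array([-1.35251338,  0.41794135, -0.01030129,  1.61412332,  0.00469452,
        1.11066962, -0.053018  ]), 'joint_vel': array([ 0.00070549, -0.00133415, -0.00106698, -0.00297347,  0.00034513,
        0.00048356,  0.00037002]), 'joint_torque': array([ 1.31794426e-03, -8.65829301e+01,  6.80745877e-01, -4.35638595e+01,
        1.93845079e-02,  4.87281897e-03, -1.11611835e-04]), 'tool_pos': array([160.47244067, 603.72562098, 230.70200052]), 'orientation': array([-3.14981321e-05,  1.29533436e-01,  9.91574897e-01, -5.58038413e-04]), 'force': array([ 0.6782339 , -0.40572629,  0.64674381]), 'torque': array([-0.00034075,  0.05194366,  0.03112342]), 'grip_force': 0.0, 'grip_width': 85.46748350033042}
```

View pics/top0.png

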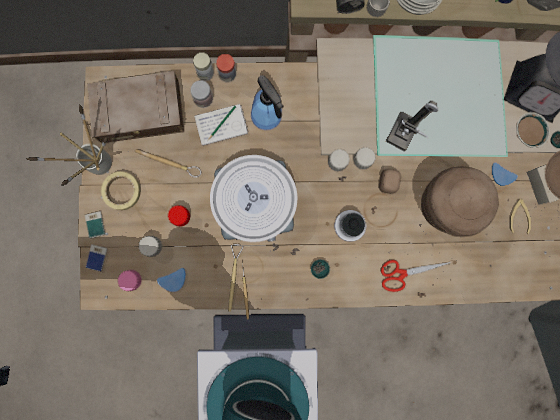

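View pics/side0.png

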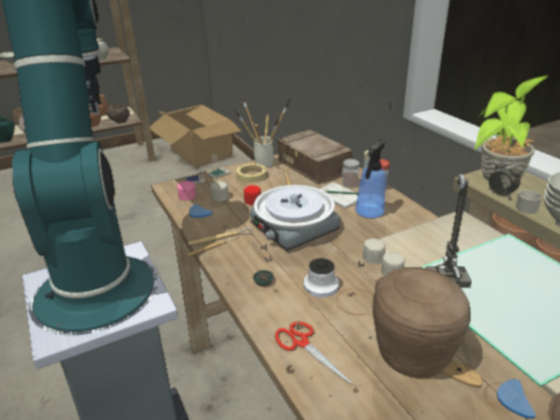

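Candidates for the pot in the top picture:
- Cream pot at (149,246).
- Two back-right pots at (339,159) and (364,158), which are not to be used.
- Pink one at (129,281) and red one at (179,215), both decoys.
- Jars at (201,92), (202,65) and (226,66).

I choose (149,246). The chuck is at (351,225), a white foot with a black pad, and the wheel is at (254,198). The dark green jar at (320,268) is not the chuck. I'll check the choice with enlarged crops.

```bash
cat >> h.py <<'E'
from scipy.spatial.transform import Rotation as R
_cp=viewer.camera_params
def cam(n):
    p=dict(_cp(n)); q=p['rotation']; p['rotation']=R.from_quat([q[1],q[2],q[3],q[0]]).as_matrix(); return p
E
python3 - <<'E'
from h import *
p=cam('top')
for n,uv,z in(('pot',(149,246),44),('chuck',(351,225),61),('wheel',(254,198),86),('lump',(390,180),30),('tool',(170,162),5)): print(n,at_z(p,uv,z).round(1))
im=cv2.imread('pics/top0.png')
a=cv2.resize(im[205:295,100:190],(400,400),interpolation=3)
b=cv2.resize(im[180:270,306:396],(400,400),interpolation=3)
cv2.imwrite('pics/c1.png',np.hstack([a,b]))
print(proj(p,[160,604,230]),proj(p,[0,0,0]))
E
```

```text
pot [430.7 275.8  44. ]
chuck [ 477.6 -248.2   61. ]
wheel [5.479e+02 3.000e-01 8.600e+01]
lump [ 598.3 -362.6   30. ]
tool [658.3 228.8   5. ]
[[ -7.93523719 363.29756657]] [[257.44428677 407.02495041]]
```

View pics/c1.png

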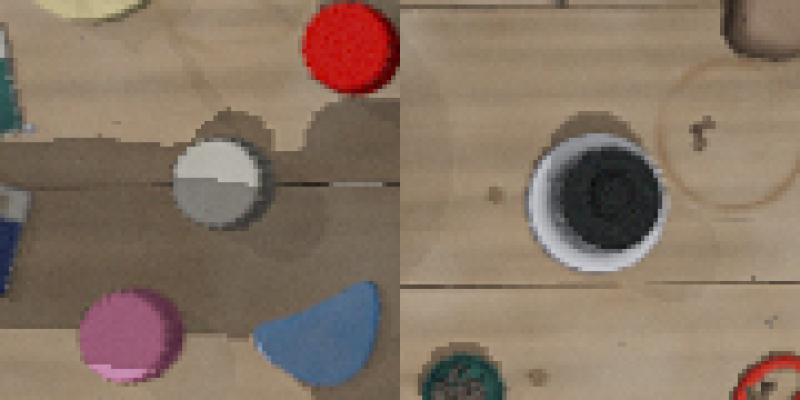

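The left crop shows the cream pot with its foot centre at about (148.8,246.2), separate from the pink and red ones. The right crop shows the chuck with its pad centre at about (353.5,224.5). Next I'll take wrist looks at the wheel's dogs and at the chuck's slots.

```bash
cat >> h.py <<'E'
def down(psi):  # tool x axis at world angle psi (deg), tool z down
    a=np.radians(psi)/2; return np.array([0,np.cos(a),np.sin(a),0])
def st():
    s=monitor.sense(); print('t',round(s['t'],2),'tcp',s['tool_pos'].round(1),'j7',round(s['joint_positions'][6],2),'F',s['force'].round(1),'w',round(s['grip_width'],1)); return s
def snap(name):
    import pickle
    p=cam('wrist'); im=viewer.capture('wrist'); cv2.imwrite(f'pics/{name}.png',im[:,:,::-1]); pickle.dump(p,open(f'pics/{name}.pkl','wb')); return p
E
python3 - <<'E'
from h import *
s=monitor.sense();q=s['orientation'];T=R.from_quat([*q[1:],q[0]]).as_matrix();p=cam('wrist')
print('cam in tool',(T.T@(p['eye']-s['tool_pos'])).round(1),'axis',(T.T@-p['rotation'][:,2]).round(3))
robot.movep([548,-60,230],down(90)); robot.sleep(.2);s=st()
p=snap('w1'); print(proj(p,[548,0,86]))
robot.movep([527,-150,130],down(63)); robot.sleep(.2);s=st()
p=snap('k1'); print(proj(p,[[477.6,-248,7],[477.6,-248,61]]))
a=cv2.imread('pics/w1.png');b=cv2.imread('pics/k1.png')
cv2.imwrite('pics/wk.png',cv2.resize(np.vstack([a,b]),(400,600),interpolation=cv2.INTER_AREA))
E
```

```text
cam in tool [  65.    -0.2 -142.3] axis [-0.26  -0.001  0.966]
t 3.02 tcp [548.1 -59.6 229.9] j7 0.35 F [-0.5 -0.  -0.3] w 85.4
[[280.41316139 127.60617093]]
t 3.87 tcp [ 527.8 -149.2  130.7] j7 0.21 F [ 0.1  0.1 -0.8] w 85.6
[[280.1853199  309.48473957]
 [280.12444731 347.9125815 ]]
```

View pics/wk.png

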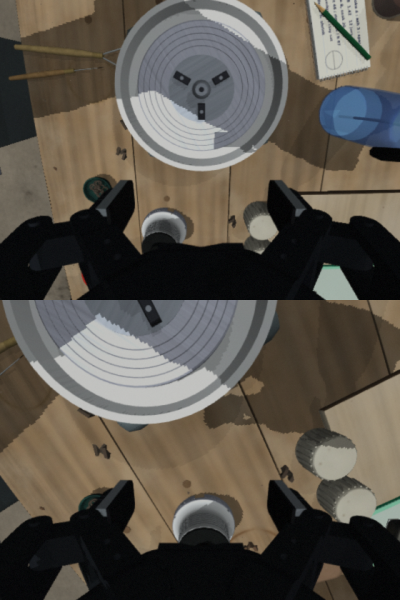

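The wheel with its three dogs is centred at about (281,125) in w1. The near side of the chuck's foot is at about (285,310) in k1. I'll enlarge both.

Run:
```python
import cv2,numpy as np
a=cv2.imread('pics/w1.png')[75:175,231:331];b=cv2.imread('pics/k1.png')[260:340,235:345]
b=cv2.convertScaleAbs(b,alpha=1.0)
cv2.imwrite('pics/c2.png',np.vstack([cv2.resize(a,(330,330),interpolation=3)] ) if 0 else np.hstack([cv2.resize(a,(350,350),interpolation=3),cv2.copyMakeBorder(cv2.resize(b,(440,320),interpolation=3),0,30,0,0,0)]))
```

```text
(no output)
```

View pics/c2.png

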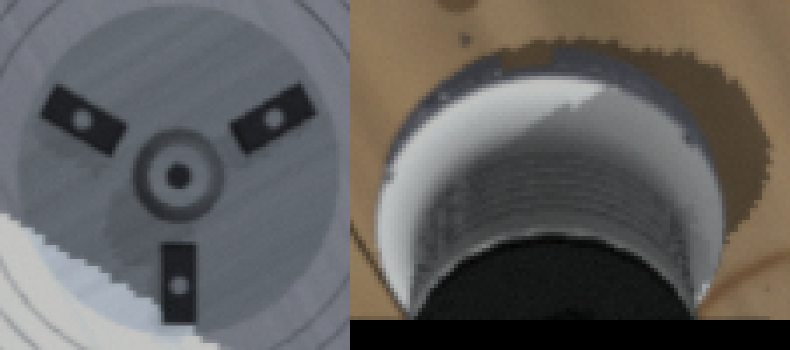

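The dogs' screw holes are at crop (83,119), (272,119) and (180,285), with the spindle hole at (179,177). One chuck slot shows in the foot rim at right-panel crop (177,58). Computing poses from these.

Run:
```python
from h import *
import pickle
from scipy.optimize import least_squares
w=pickle.load(open('pics/w1.pkl','rb'));k=pickle.load(open('pics/k1.pkl','rb'));t=cam('top')
cw=lambda u,v:(231+u/3.5-.35,75+v/3.5-.35); ck=lambda u,v:(235+u/4-.4,260+v/4-.4)
D=np.array([at_z(w,cw(*c),94)[:2] for c in((83,119),(272,119),(180,285))])
S=at_z(w,cw(179,177),108)[:2]; print('dogs',D.round(1),'mean',D.mean(0).round(1),'spindle',S.round(1))
C=D.mean(0); d=D-C; print('ang',np.degrees(np.arctan2(d[:,1],d[:,0])).round(1)%120,np.hypot(*d.T))
P=np.array([at_z(k,ck(*c),14)[:2] for c in((27+8,185),(27,225),(198,76),(373,225),(365,175),(80,120),(310,112))])
r=least_squares(lambda c:np.hypot(*(P-c).T)-42,[477,-248]);print('chuck',r.x.round(1),r.fun.round(1))
sl=at_z(k,ck(177,58),4.5)[:2];e=sl-r.x;print('slot r',np.hypot(*e),np.degrees(np.arctan2(e[1],e[0]))%120)
sl=at_z(k,ck(177,68),9)[:2];e=sl-r.x;print('slot r',np.hypot(*e),np.degrees(np.arctan2(e[1],e[0]))%120)
print('top: chuck',at_z(t,(353.7-.4,224.5-.4),61.5),at_z(t,(350.5-.4,225.4-.4),14),'pot',at_z(t,(148.8-.4,246.2-.4),44))
```

```text
dogs [[525.8  16. ]
 [571.9  16. ]
 [549.5 -24.4]] mean [549.    2.5] spindle [549.2   2.3]
ang [29.9 30.5 30.9] [26.8579174  26.48743394 26.90547164]
chuck [ 479.  -254.8] [-0.5 -0.5  0.5 -0.8 -0.  -0.  -0.3]
slot r 42.53699707395578 70.64545034890764
slot r 42.29687731840228 70.6585217171573
top: chuck [ 479.80979001 -254.1498047    61.5       ] [ 480.27390565 -253.9597801    14.        ] pot [431.28350069 277.33718378  44.        ]
```

Wheel axis is at (549.0,2.4) with dogs at 30.4° mod 120. The chuck is at (479.3,-254.6) with a slot at 70.6° mod 120, so it needs turning by -40.2°. The pot is at (431.3,277.3). Grasping the chuck now.

Run:
```python
from h import *
o=down(63)
robot.movep([479.3,-254.6,130],o); robot.move_linear([479.3,-254.6,24.5],100)
st(); hand.gripper_to(50,60); robot.sleep(.2); st()
robot.move_linear([479.3,-254.6,190],150); st()
robot.movep([549,2.4,190],down(63-40.2)); robot.sleep(.3); st()
p=cam('wrist'); snap('h1'); snap_side=save('side','s1',(230,150,360,270),4)
```

```text
t 5.66 tcp [ 479.7 -254.8   25. ] j7 0.54 F [-0.3 -0.1  0. ] w 85.6
t 6.22 tcp [ 479.5 -254.6   25.2] j7 0.54 F [-4.2  2.6 13.1] w 60.5
t 7.47 tcp [ 478.9 -254.3  189.2] j7 0.36 F [ 0.5  0.6 -5.2] w 60.9
t 8.82 tcp [549.    1.6 190.1] j7 -0.73 F [ 0.3  0.4 -5. ] w 60.5
```

View pics/s1.png

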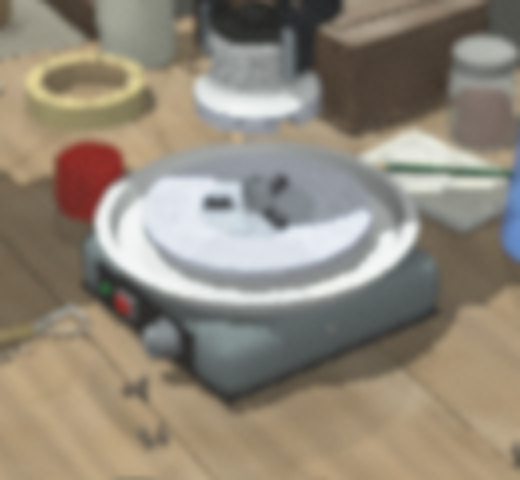

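The chuck hangs upright above the spindle, weighing about 5 N. I'll lower it with a light force stop.

Run:
```python
from h import *
robot.move_linear([549,2.4,137],120); robot.sleep(.3); st()
print(robot.move_linear([549,2.4,121],25,stop_force=5)); st()
if monitor.sense()['tool_pos'][2]<123:
    print(robot.move_linear([549,2.4,109.5],15,stop_force=6)); robot.sleep(.2); st()
```

```text
t 9.82 tcp [549.2   2.5 137.4] j7 -0.68 F [-0.4 -0.4 -4.9] w 60.4
False
t 10.61 tcp [549.1   2.4 121.1] j7 -0.66 F [ 0.1  0.3 -4.6] w 60.4
True
t 11.61 tcp [548.8   2.4 109. ] j7 -0.65 F [ 3.1 -0.6  2.7] w 60.8
```

It sank straight to TCP 109.0, so the underside is at about 84 mm on the slightly depressed head, which means home. Releasing and looking.

Run:
```python
from h import *
robot.move_linear([549,2.4,110],20); robot.sleep(.2); st()
hand.gripper_to(85); robot.sleep(.2); st()
robot.move_linear([549,2.4,215],150); robot.movep([420,180,220],down(113)); robot.sleep(.2); st()
p=cam('wrist'); viewer_im=viewer.capture('side'); t=viewer.capture('top')
snap('p1'); print('pot pred',proj(p,[431.3,277.3,44]))
a=cv2.resize(viewer_im[150:230,240:350,::-1],(440,320),interpolation=3)
b=cv2.resize(cv2.imread('pics/p1.png'),(360,270),interpolation=cv2.INTER_AREA)
c=cv2.resize(t[150:250,200:310,::-1],(352,320),interpolation=3)
cv2.imwrite('pics/m1.png',np.vstack([np.hstack([a,c[:,:352]]),cv2.copyMakeBorder(b,0,0,0,432,0)]))
```

```text
t 12.06 tcp [548.9   2.4 109.9] j7 -0.65 F [0.  0.6 0.1] w 60.4
t 12.63 tcp [549.    2.4 110. ] j7 -0.65 F [-0.4  0.5 -0. ] w 85.0
t 14.57 tcp [420.7 179.  219.8] j7 0.1 F [-0.1  0.5  0.3] w 85.1
pot pred [[330.28480197  98.31282787]]
```

View pics/m1.png

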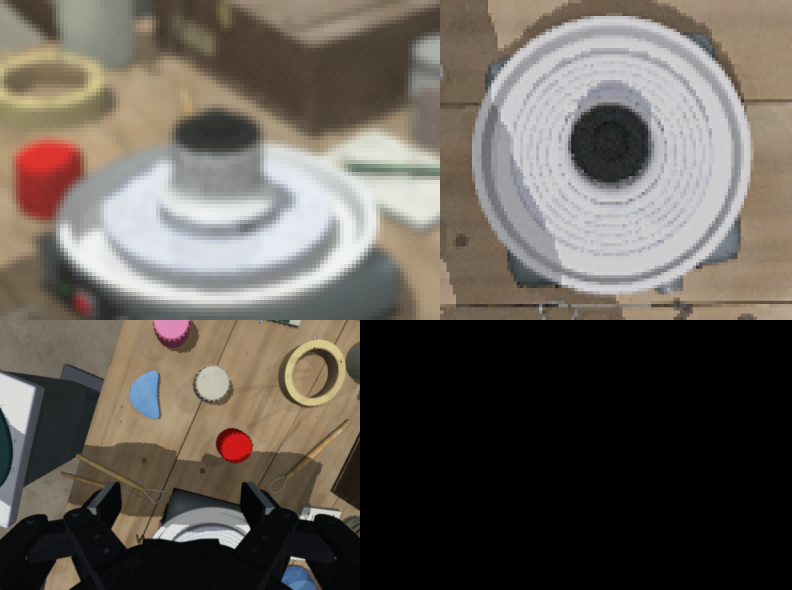

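The chuck stands home and upright, with no gap under its foot and centred in the pan. The cream pot is at wrist pixel (331,99.5) against a predicted (330,98), so the estimate holds. Picking up the pot.

Run:
```python
from h import *
x=np.array([431.3,277.3])
x=(x+at_z(__import__('pickle').load(open('pics/p1.pkl','rb')),(331,99.5),44)[:2])/2; print(x)
o=down(135)
robot.movep([*x,130],o); robot.move_linear([*x,8],90); robot.sleep(.2); z0=st()
hand.gripper_to(40,25); robot.sleep(.3); st()
robot.move_linear([*x,60],80); robot.move_linear([*x,230],200); st()
robot.movep([549,2.4,215],down(90)); robot.sleep(.3); st()
robot.move_linear([549,2.4,175],100); robot.sleep(.4); st()
save('side','s2',(230,110,360,230),4)
```

```text
[431.67337747 277.13748222]
t 17.02 tcp [431.8 277.3   8.3] j7 0.67 F [-0.1 -0.1 -0. ] w 85.0
t 17.72 tcp [431.6 277.    8.1] j7 0.67 F [-2.4 -1.1  6.5] w 52.1
t 19.52 tcp [431.2 276.9 229. ] j7 0.4 F [-0.8 -0.1 -1.2] w 52.1
t 20.97 tcp [549.    3.2 215. ] j7 0.35 F [-0.2 -0.1 -1.6] w 51.8
t 21.92 tcp [549.1   2.4 175.2] j7 0.39 F [-0.   0.1 -0.7] w 52.1
```

View pics/s2.png

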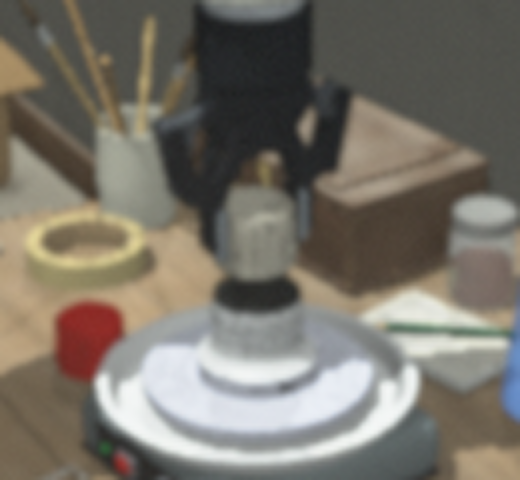

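The pot is held level and centred above the pad. Lowering it gently.

Run:
```python
from h import *
robot.move_linear([549,2.4,159],60); robot.sleep(.3); st()
print(robot.move_linear([549,2.4,150],12,stop_force=2.5)); robot.sleep(.2); s=st()
if s['tool_pos'][2]<156.5:
    hand.gripper_to(85); robot.sleep(.3); st()
    robot.move_linear([549,2.4,270],120); robot.movep([420,-100,330],down(80)); robot.sleep(.5); st()
a=viewer.capture('side')[110:230,230:360];b=viewer.capture('top')[150:250,200:310]
cv2.imwrite('pics/f.png',np.hstack([cv2.resize(a,(390,360),interpolation=3),cv2.resize(b,(396,360),interpolation=3)])[:,:,::-1])
```

```text
t 22.68 tcp [549.1   2.4 159.2] j7 0.41 F [ 0.3  0.2 -1.9] w 52.1
True
t 23.42 tcp [548.9   2.4 152.9] j7 0.41 F [1.7 0.6 1.7] w 52.2
t 24.15 tcp [548.7   2.5 152.8] j7 0.41 F [ 0.6 -0.6  0.2] w 85.1
t 26.8 tcp [ 420. -100.  330.] j7 -0.26 F [ 0.6  0.4 -0.6] w 84.8
```

View pics/f.png

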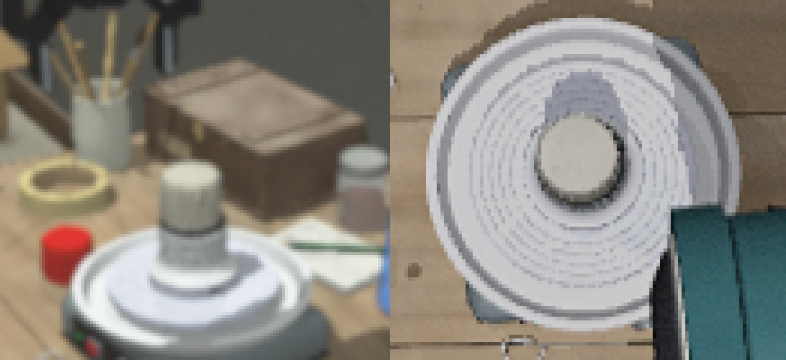

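The pot stands level on the pad, with its foot centre at about (252.2,193.9) in the top view. A quick check of its centring before I hand in.

Run:
```python
from h import *
p=cam('top');x=at_z(p,(251.9,193.5),189.8);print(x)
if np.hypot(*(x[:2]-[549,2.4]))<6: print(robot.finish_job())
```

```text
[546.73417354   3.19237843 189.8       ]
the job is handed in; nothing more can be done
None
```

The job is handed in at about 27 s on the robot's clock: the chuck is home over the dogs, and the pot sits flat and upside down on its pad, about 2.4 mm off the wheel's axis by the top camera.

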